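# Stock the soldering tray

## Task

Stock the soldering tray: stand the jar with the yellow lid in the compartment with the yellow liner, lay the blue wire reel flat (as it lies now) in the blue one, and stand the all-white nozzle bottle in the white one. Each must rest level on its liner, and none may be tipped over on the way. Leave the jar with the red bands, the small yellow reel and the bottle with the black nozzle where they are on the bench.

Things in the scene. Friction and masses are not known exactly. Their poses are not given: they have to be found in the camera images.
- tray: fixed grey plastic tray, 268 mm long (x) by 92 mm wide (y), 18 mm high, with a thin steel carry bar standing 19 mm out at each end. Three square compartments in a row along x, 84 x 84 mm inside, centres 88 mm apart (x = -88, 0, +88 mm), walls 4 mm thick. Origin at the centre of its underside, on the bench
- liner_yellow: yellow liner, 83 x 83 mm, 3 mm thick, covering the floor of one of the tray's three compartments (which one varies); fixed. Origin at the centre of its underside, 3 mm above the bench; its upper face, on which things stand, is 6 mm above the bench and 12 mm below the wall tops. Axes parallel to the tray's: x along the row of compartments, y across it
- liner_blue: blue liner, 83 x 83 mm, 3 mm thick, covering the floor of one of the tray's three compartments (which one varies); fixed. Origin at the centre of its underside, 3 mm above the bench; its upper face, on which things stand, is 6 mm above the bench and 12 mm below the wall tops. Axes parallel to the tray's: x along the row of compartments, y across it
- liner_white: white liner, 83 x 83 mm, 3 mm thick, covering the floor of one of the tray's three compartments (which one varies); fixed. Origin at the centre of its underside, 3 mm above the bench; its upper face, on which things stand, is 6 mm above the bench and 12 mm below the wall tops. Axes parallel to the tray's: x along the row of compartments, y across it
- yellow_jar_mid (a point): BELONGS IN THE TRAY. Round screw jar with a yellow lid, 54 mm across, 38 mm high, standing upright; the lid (55 mm across) is its upper 15 mm, grip round it. Point on the axis, half-way up, 19 mm above its underside; z up. Solid, about 0.08 kg
- blue_reel_mid (a point): BELONGS IN THE TRAY. Blue wire reel lying flat on one flange (axis upright), flanges 54 mm across; the upper flange is 28 to 32 mm above its underside and can be gripped round its rim from above; a thin wire end sticks up and out, to 48 mm high, and is only for looks (no resistance). Point on the axis, 16 mm above its underside; z up. About 0.18 kg
- white_bottle_mid (a point): BELONGS IN THE TRAY. All-white upright bottle with a white pointed nozzle, 34 mm across, 104 mm high in all; the round body reaches up to 75 mm, grip round it. Point on the axis, half-way up, 52 mm above its underside; z up. About 0.05 kg
- red_band_jar_mid (a point): STAYS WHERE IT IS. White-lidded round jar with red bands, 50 mm across, 60 mm high, loose. Point on the axis, 30 mm above its underside
- yellow_reel_mid (a point): STAYS WHERE IT IS. Small yellow wire reel lying flat, flanges 38 mm across, 14 mm high (its wire end to 30 mm), loose. Point on the axis, 7 mm above its underside
- black_tip_bottle_mid (a point): STAYS WHERE IT IS. Upright bottle with an orange band and a black nozzle, 29 mm across, 82 mm high, loose. Point on the axis, half-way up, 41 mm above its underside
Not all that is in view belongs to the job. What is shaped like the part that bears white_bottle_mid but green or purple is not meant.

How it is judged:
At the end, for the whole second after the job is handed in: Jar, blue reel and white bottle at rest on the liner of their colour: within 18 mm of its centre along each tray axis (bottle 28), height within 5 mm of resting on it, within 0.12 rad of upright. Red-banded jar, yellow reel and black-nozzled bottle within 25 mm of where they began (x of yellow_jar_mid in the frame of liner_yellow between -0.018 and 0.018 m and y of yellow_jar_mid in the frame of liner_yellow between -0.018 and 0.018 m and z of yellow_jar_mid in the frame of liner_yellow between 0.017 and 0.027 m and angle between each of yellow_jar_mid, blue_reel_mid, white_bottle_mid's own z axis and vertical below 0.12 rad and linear speed of each of yellow_jar, blue_reel, white_bottle below 0.02 m/s and x of blue_reel_mid in the frame of liner_blue between -0.018 and 0.018 m and y of blue_reel_mid in the frame of liner_blue between -0.018 and 0.018 m and z of blue_reel_mid in the frame of liner_blue between 0.014 and 0.024 m and x of white_bottle_mid in the frame of liner_white between -0.028 and 0.028 m and y of white_bottle_mid in the frame of liner_white between -0.028 and 0.028 m and z of white_bottle_mid in the frame of liner_white between 0.05 and 0.06 m and distance of each of red_band_jar_mid, yellow_reel_mid, black_tip_bottle_mid from where it was at the start of the episode below 0.025 m); the robot touches nothing.
It fails at once if the yellow-lidded jar, blue reel or white bottle is tipped over (angle between any of yellow_jar_mid, blue_reel_mid, white_bottle_mid's own z axis and vertical above 0.8 rad).
It fails at once if the red band jar, which does not belong in the tray, is moved more than 25 mm (distance of red_band_jar_mid from where it was at the start of the episode above 0.025 m).
It fails at once if the yellow reel, which does not belong in the tray, is moved more than 25 mm (distance of yellow_reel_mid from where it was at the start of the episode above 0.025 m).
It fails at once if the black tip bottle, which does not belong in the tray, is moved more than 25 mm (distance of black_tip_bottle_mid from where it was at the start of the episode above 0.025 m).
It also fails if it takes over 112 s, if anything falls off the work surface, if the arm or the gripper's body presses on something with over 40 N, if the wrist force passes 120 N, or if a joint passes its speed limit or range.

## Robot

A 7-joint arm with a two-finger parallel gripper is mounted at the origin on a cart in front of the work surface, level with it; the furniture and walls round the work are solid. World frame = base frame: x ahead of the robot, y to its left, z up, the work surface at z = 0. Lengths are in m, angles in rad, forces in N, time in s.
With the tool pointing down it reaches from about 0.4 to 0.875 m from the base axis. Payload 6.5 kg.
Tool frame: the origin (TCP) lies at the very end of the fingers, on their centre line; the grasp point (between the pads) lies 19 mm behind it; z points along the fingers, y is the direction in which the jaws open and shut (so a half turn about z gives the same grasp; the last joint's range is limited). The gripper opens to 88 mm and grips with 3 to 60 N. Pads are 18 mm wide; open, the fingers measure 123 mm over their backs; the gripper's body (75 mm by 187 mm) begins 45 mm behind the grasp point.
Start: joints at [-1.411, 0.536, -0.004, 1.538, 0.003, 1.067, -0.071], TCP at [0.146, 0.633, 0.215] pointing down, gripper open.
Joint ranges: [-2.7, 2.7], [-0.37, 2.16], [-1.27, 1.26], [0.24, 2.4], [-1.31, 4.45], [0.19, 1.91], [-2.76, 2.76]. Speed limits (rad/s): [2.39, 2.39, 3.14, 3.14, 3.14, 3.14, 3.14].

## Interface

Orientations are given as [roll, pitch, yaw] about the fixed x, y, z axes, in that order (R = Rz(yaw) Ry(pitch) Rx(roll)).
In Python, from station import get_state, vision, job_done gives the robot as it stands. The module is installed in compiled form; this text tells all that it offers.
- The arm moves only by the shell command python3 -m handwheel 'ROWS' [FORCE]. ROWS is JSON, one flat list of numbers, 7 for each row, row after row: the finger opening in m, from 0 to 0.0881, then the shift along the world's x, y, z in m, then the turn, a rotation vector about the world's x, y, z in degrees. In form: [gripper, tx, ty, tz, rx, ry, rz, gripper, tx, ty, tz, rx, ry, rz, ...]. A call has 1 to 12 rows; each row is the pose to reach, as a shift and turn from the pose measured when the call began; what a row does not reach only later rows make up. A row lasts 1/8 s, in which the tool goes at most 62.5 mm and 10.7 degrees, less where a joint would pass 70% of its speed; a pose out of reach is approached as far as the arm can. A call with a gripper value outside its range is refused whole. The fingers move at their own pace and stop on an object; FORCE is the grip in N (left out, the last holds). Time passes only in rows, so rows that repeat a pose let the fingers close. It gives the time, the measured TCP pose, the force and the opening at its end, in the units of the state.
- get_state(): the state, without advancing time (a new reading comes with each control period).
- vision.camera(name): name is "scene" or "top"; returns the picture (420x560x3 uint8, blue, green, red); there is no depth.
- vision.camera_info(name): a dict with "camera_matrix" (3x3 intrinsics, pixels), "distortion" ([k1, k2, p1, p2, k3] as OpenCV has them; the pictures are not rectified), "R" (3x3) and "t" (3): a world point X has camera coordinates R X + t. Camera axes: x right, y down, z forward; pixel columns grow to the right and rows downward; lengths in m; the calibration is good to about 2 mm. A picture is of the moment at which its call begins. camera_info takes no time and is no camera call.
- job_done(): hands the job in, once; it reports no verdict.
The state is a dict: "time": time; "joints": joint angles; "dq": joint speeds; "joint_efforts": joint torques, N m; "ee_pos": TCP position; "eef_rot": TCP orientation; "ft_force": force on the tool from outside, world axes, zero at the start; "wrist_torque": the same for the moment, N m; "opening": finger opening in m.
Only numpy, scipy, OpenCV 4.12 (cv2) and the standard library are available. Lean on these libraries where they do the work, as an engineer would, in place of code of your own. Each camera call takes 0.05 s, during which the arm holds its last target.

## Working session

There is one attempt and no reset: what is moved stays moved. The work goes in short steps, Python scripts to look and compute and a shell command to move; the robot and the scene stay as the last step left them, time stands still between calls to the robot, and variables do not carry over. Pictures are saved under pics/ and viewed, and the job is handed in when it is done.

```bash
mkdir -p pics; ls; python3 - <<'E'
from station import get_state, vision
import cv2
s=get_state(); print(s['time'],s['ee_pos'],s['eef_rot'],s['opening'])
for n in ['scene','top']:
    im=vision.camera(n); cv2.imwrite(f'pics/{n}0.png',im)
    i=vision.camera_info(n); print(n,i)
E
```

```text
pics
0.0 [0.14538876 0.63285058 0.21373798] [-3.13985535e+00  1.17887297e-04  2.91587819e+00] 0.08796348110018477
scene {'camera_matrix': array([[437.08521863,   0.        , 278.3338539 ],
       [  0.        , 437.08521863, 202.76813759],
       [  0.        ,   0.        ,   1.        ]]), 'distortion': array([-0.02674368,  0.        ,  0.        ,  0.        ,  0.        ]), 'R': array([[ 0.65591686, -0.75482378, -0.00375989],
       [-0.56061284, -0.48380643, -0.67204508],
       [ 0.50545654,  0.44291354, -0.74050069]]), 't': array([-0.35704232,  0.34158369,  0.75879513])}
top {'camera_matrix': array([[516.46451364,   0.        , 277.91736112],
       [  0.        , 516.46451364, 204.45292275],
       [  0.        ,   0.        ,   1.        ]]), 'distortion': array([-0.07197829,  0.        ,  0.        ,  0.        ,  0.        ]), 'R': array([[ 0.01376166, -0.99989921,  0.0034907 ],
       [-0.99833358, -0.01393561, -0.05599876],
       [ 0.05604176, -0.00271425, -0.99842474]]), 't': array([0.01351401, 0.52141402, 1.00008589])}
```

View pics/scene0.png

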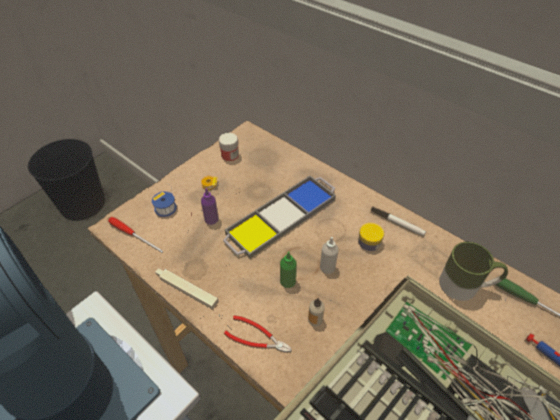

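View pics/top0.png

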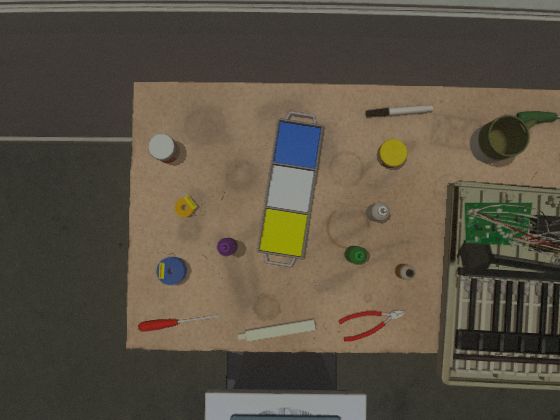

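Candidates in the top picture:
- **Yellow jar:** (393,153). Could be confused with the yellow reel at (185,207) or the liner at (284,233).
- **Blue reel:** (172,271). Could be confused with the blue liner at (298,145).
- **White bottle:** (380,212). Could be confused with the green bottle (357,255), purple bottle (227,247), black-nozzle bottle (407,272) or the red-banded jar's white lid (162,148).

Next I'll check these in close crops and measure them.

```bash
cat > h.py <<'E'
import cv2,numpy as np
from station import vision,get_state
def ray(n,px):
    i=vision.camera_info(n)
    u=cv2.undistortPoints(np.array([[px]],float),i['camera_matrix'],i['distortion'])[0,0]
    R=np.array(i['R']);C=-R.T@i['t'];return C,R.T@np.array([u[0],u[1],1])
def onz(n,px,z):
    C,d=ray(n,px);return C+d*(z-C[2])/d[2]
def proj(n,P):
    i=vision.camera_info(n);r=cv2.Rodrigues(np.array(i['R']))[0]
    return cv2.projectPoints(np.array([P],float),r,np.array(i['t']),i['camera_matrix'],i['distortion'])[0][0,0]
def two(p1,p2):
    A=np.zeros((3,3));b=np.zeros(3)
    for n,p in(('top',p1),('scene',p2)):
        C,d=ray(n,p);d/=np.linalg.norm(d);M=np.eye(3)-np.outer(d,d);A+=M;b+=M@C
    return np.linalg.solve(A,b)
def blob(im,box,lo,hi):
    x0,y0,x1,y1=box
    m=cv2.inRange(cv2.cvtColor(im[y0:y1,x0:x1],cv2.COLOR_BGR2HSV),lo,hi)
    c=max(cv2.findContours(m,cv2.RETR_EXTERNAL,cv2.CHAIN_APPROX_NONE)[0],key=cv2.contourArea)
    return c+np.array([[x0,y0]])
E
python3 - <<'E'
from h import *
t=cv2.imread('pics/top0.png');s=cv2.imread('pics/scene0.png')
def crop(im,x,y,r=28): return cv2.resize(im[y-r:y+r,x-r:x+r],(260,260),interpolation=cv2.INTER_CUBIC)
cv2.imwrite('pics/crops.png',np.vstack([np.hstack([crop(t,393,153),crop(t,172,271),crop(t,380,212)]),np.hstack([crop(s,371,236),crop(s,164,204),crop(s,330,255)])]))
for nm,box,lo,hi,z in [('jar',(370,130,416,176),(20,120,80),(35,255,255),.038),('bluereel',(150,250,192,292),(100,80,40),(130,255,255),.032),
 ('Lblue',(265,110,330,176),(100,120,40),(130,255,255),.006),('Lyel',(255,200,315,265),(20,120,80),(35,255,255),.006),('Lwhite',(262,160,318,218),(0,0,130),(180,60,255),.006)]:
    c=blob(t,box,lo,hi);h=cv2.convexHull(c)
    (cx,cy),r=cv2.minEnclosingCircle(h);M=cv2.moments(h);p=(M['m10']/M['m00'],M['m01']/M['m00'])
    w=onz('top',p,z); sc=516.5/(1.0-z)
    rc=cv2.minAreaRect(h)
    pts=np.array([onz('top',q,z)[:2] for q in cv2.boxPoints(rc)])
    print(nm,np.round(p,1),'circle',round(cx,1),round(cy,1),'diam mm',round(2*r/sc*1000,1),'world',np.round(w,4),'rect sides',np.round([np.linalg.norm(pts[0]-pts[1]),np.linalg.norm(pts[1]-pts[2])],4),'ang',round(rc[2],1))
E
```

```text
jar [392.8 152.1] circle 392.5 152.5 diam mm 54.8 world [ 0.6247 -0.2006  0.038 ] rect sides [0.0545 0.0549] ang 45.0
bluereel [171.9 270.3] circle 171.0 270.5 diam mm 54.5 world [0.3904 0.2229 0.032 ] rect sides [0.0526 0.0477] ang 3.2
Lblue [297.  144.6] circle 297.0 144.5 diam mm 109.0 world [ 0.6418 -0.0157  0.006 ] rect sides [0.0819 0.0828] ang 8.7
Lyel [283.1 232.1] circle 283.0 232.0 diam mm 113.2 world [0.467  0.0098 0.006 ] rect sides [0.0834 0.0844] ang 9.0
Lwhite [290.  188.3] circle 289.6 188.1 diam mm 108.5 world [ 0.554  -0.0028  0.006 ] rect sides [0.0815 0.0808] ang 9.0
```

View pics/crops.png

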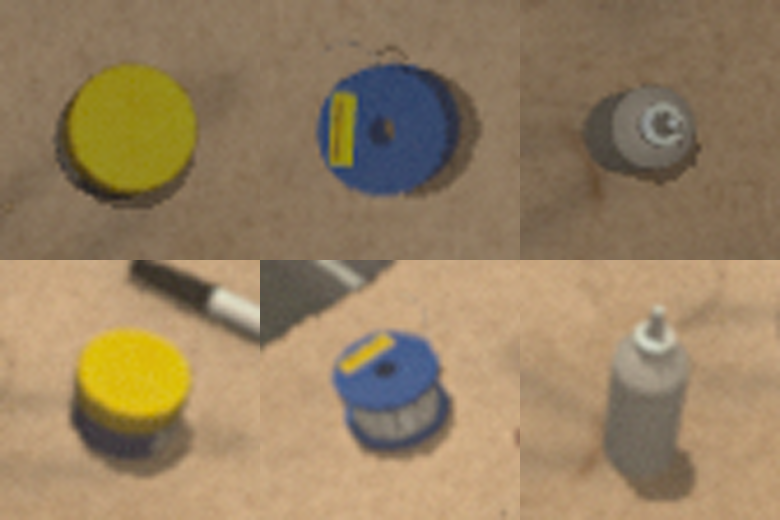

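The crops confirm the choices: a yellow-lidded jar, a blue reel with its upper flange centre near (170.4,270.8), and an all-white bottle with its shoulder circle at about (380.6,211.4). Next I'll locate the bottle axis and the neighbours.

```bash
python3 - <<'E'
from h import *
np.set_printoptions(precision=4,suppress=True)
print('bottle shoulder z.075',onz('top',(380.6,211.4),.075),' tip two-view',two((385.4,210.9),(331.5,237.5)))
w=onz('top',(380.6,211.4),.075); print('base proj scene',proj('scene',[w[0],w[1],0]),'tip',proj('scene',[w[0],w[1],.104]), proj('top',[w[0],w[1],.104]))
r=onz('top',(170.4,270.8),.032); print('reel',r,proj('scene',r))
print('jar scene',proj('scene',[.6247,-.2006,.038]))
s=cv2.imread('pics/scene0.png')
for nm,p,z in [('red',(162,147),.06),('yreel',(185,208),.014),('purple',(227,247),.08),('green',(357,255),.08),('black',(407,272),.07),('case corner',(452,184),.08)]: print(nm,onz('top',p,z))
print('purple tip',two((227,247),(209,192)),'green tip',two((357,253),(289,253)))
for n,a in(('Y',(.467,.0098)),('W',(.554,-.0028)),('B',(.6418,-.0157))): print(n,proj('scene',[*a,.006]))
E
```

```text
bottle shoulder z.075 [ 0.5076 -0.1695  0.075 ]  tip two-view [ 0.5071 -0.1716  0.1071]
base proj scene [326.5461 267.3461] tip [330.668  237.7636] [383.8506 210.7123]
reel [0.3895 0.2259 0.032 ] [163.2664 199.5796]
jar scene [371.3193 231.4331]
red [0.6246 0.2421 0.06  ]
yreel [0.5117 0.2035 0.014 ]
purple [0.4382 0.1131 0.08  ]
green [ 0.4267 -0.1253  0.08  ]
black [ 0.3959 -0.2204  0.07  ]
case corner [ 0.5601 -0.3023  0.08  ]
purple tip [0.4393 0.1109 0.0971] green tip [ 0.4317 -0.1244  0.0914]
Y [252.7892 233.9599]
W [281.8988 214.7519]
B [309.2221 196.7929]
```

```bash
python3 -m handwheel '[0.088,0.244,-0.407,-0.05,0,0,-77, 0.088,0.244,-0.407,-0.05,0,0,-77, 0.088,0.244,-0.407,-0.05,0,0,-77, 0.088,0.244,-0.407,-0.05,0,0,-77, 0.088,0.244,-0.407,-0.05,0,0,-77, 0.088,0.244,-0.407,-0.05,0,0,-77, 0.088,0.244,-0.407,-0.05,0,0,-77, 0.088,0.244,-0.407,-0.05,0,0,-77, 0.088,0.244,-0.407,-0.05,0,0,-77, 0.088,0.244,-0.407,-0.05,0,0,-77, 0.088,0.244,-0.407,-0.05,0,0,-77, 0.088,0.244,-0.407,-0.05,0,0,-77]' 15
```

```text
time: 1.6
ee_pos: [0.3889, 0.2269, 0.1638]
eef_rot: [-3.14, -0.0, 1.574]
ft_force: [-0.2, 0.2, 0.4]
opening: 0.0878
```

```bash
python3 -m handwheel '[0.088,0.0005,-0.001,-0.05,0,0,0, 0.088,0.0005,-0.001,-0.10,0,0,0, 0.088,0.0005,-0.001,-0.13,0,0,0, 0.088,0.0005,-0.001,-0.148,0,0,0, 0.088,0.0005,-0.001,-0.148,0,0,0, 0.088,0.0005,-0.001,-0.148,0,0,0]' 
python3 - <<'E'
from h import *
cv2.imwrite('pics/s1.png',vision.camera('scene')); cv2.imwrite('pics/t1.png',vision.camera('top'))
E
```

```text
time: 2.35
ee_pos: [0.3898, 0.2264, 0.0165]
eef_rot: [-3.141, -0.001, 1.575]
ft_force: [-0.4, 0.3, -0.1]
opening: 0.0876
```

View pics/s1.png

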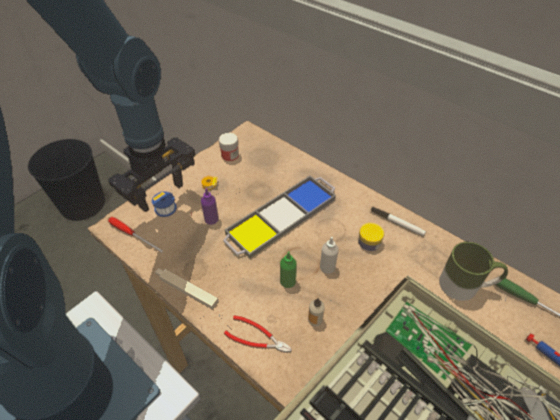

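The gripper straddles the blue reel at (164,203), with the fingers clear of the purple bottle at (209,207) and the yellow reel. Closing.

```bash
python3 -m handwheel '[0.048,0,0,0,0,0,0, 0.048,0,0,0,0,0,0, 0.048,0,0,0,0,0,0, 0.048,0,0,0,0,0,0, 0.048,0,0,0,0,0,0, 0.048,0,0,0,0,0,0, 0.048,0,0,0,0,0,0, 0.048,0,0,0,0,0,0]' 25
```

```text
time: 3.45
ee_pos: [0.39, 0.2265, 0.0167]
eef_rot: [-3.141, -0.001, 1.574]
ft_force: [-0.4, -0.1, 0.6]
opening: 0.0481
```

Opening is 48 mm, where a 54 mm flange should have stopped the fingers. I'll look before lifting.

```bash
python3 - <<'E'
from h import *
s=vision.camera('scene');t=vision.camera('top')
cv2.imwrite('pics/c2.png',np.hstack([cv2.resize(s[150:250,100:220],(480,400),interpolation=2),cv2.resize(t[230:310,130:214],(315,300),interpolation=2).copy() if 0 else cv2.resize(t[220:320,130:210],(320,400),interpolation=2)]))
E
```

```text
(no output)
```

View pics/c2.png

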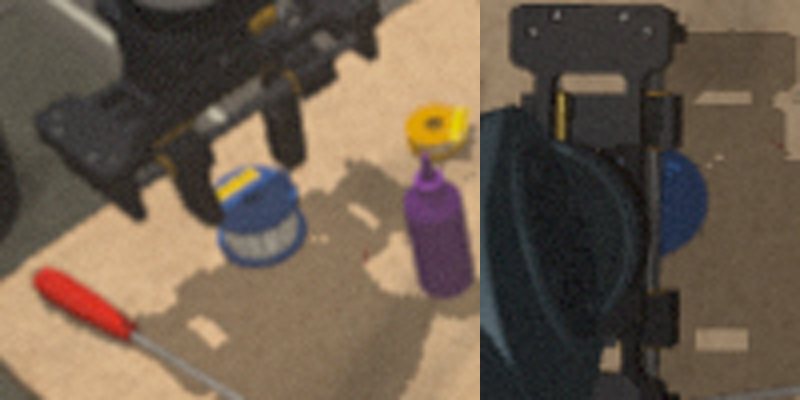

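```bash
python3 - <<'E'
from h import *
np.set_printoptions(precision=4,suppress=True)
s=vision.camera('scene');t=vision.camera('top');s0=cv2.imread('pics/scene0.png');t0=cv2.imread('pics/top0.png')
S=get_state();print(S['ee_pos'],S['eef_rot'],S['opening'],S['ft_force'])
f=lambda im,x0,y0,x1,y1,k:cv2.resize(im[y0:y1,x0:x1],None,fx=k,fy=k,interpolation=2)
a=np.vstack([np.hstack([f(s0,135,175,195,225,6),f(s,135,175,195,225,6)]),np.hstack([f(t0,150,245,210,295,6),f(t,150,245,210,295,6)])])
cv2.imwrite('pics/c3.png',a)
p=S['ee_pos']
for dx in(-.024,.024):
  for z in(p[2],p[2]+.019): print(dx,z,proj('scene',[p[0]+dx,p[1],z]),proj('top',[p[0]+dx,p[1],z]))
E
```

```text
[0.39   0.2265 0.0167] [-3.1413 -0.0012  1.5744] 0.04791719914980326 [ 0.6568 -0.0941 -0.5977]
-0.024 0.016730263402266216 [156.577  209.3469] [171.4135 282.2862]
-0.024 0.03573026340226622 [154.8696 203.965 ] [169.4128 283.2181]
0.024 0.016730263402266216 [172.3246 198.0786] [171.9382 257.6415]
0.024 0.03573026340226622 [170.8691 192.6678] [169.95   258.1022]
```

View pics/c3.png

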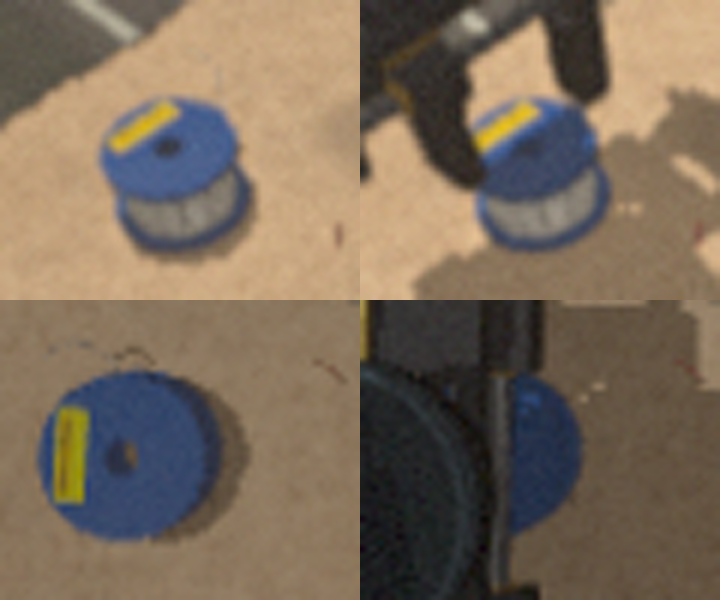

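The reel hasn't moved and both fingers sit on its diameter. I'll command a smaller opening to see whether it's really held.

```bash
python3 -m handwheel '[0.04,0,0,0,0,0,0, 0.04,0,0,0,0,0,0, 0.04,0,0,0,0,0,0, 0.04,0,0,0,0,0,0]' 25
```

```text
time: 4.15
ee_pos: [0.39, 0.2265, 0.0167]
eef_rot: [-3.141, -0.001, 1.574]
ft_force: [0.4, -1.1, 0.1]
opening: 0.0401
```

```bash
python3 - <<'E'
from h import *
np.set_printoptions(precision=4,suppress=True)
s=vision.camera('scene');t=vision.camera('top');s0=cv2.imread('pics/s1.png');t0=cv2.imread('pics/t1.png')
f=lambda im,x0,y0,x1,y1,k:cv2.resize(im[y0:y1,x0:x1],None,fx=k,fy=k,interpolation=2)
a=np.vstack([np.hstack([f(s0,115,150,195,225,5),f(s,115,150,195,225,5)]),np.hstack([f(t0,140,235,220,275+20,3),f(t,140,235,220,275+20,3)]+[np.zeros((180,320,3),np.uint8)])])
cv2.imwrite('pics/c4.png',a)
E
```

```text
(no output)
```

View pics/c4.png

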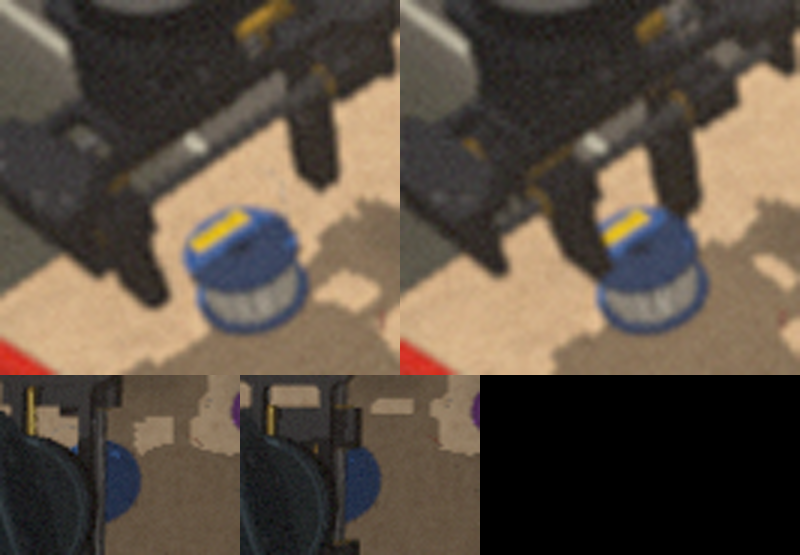

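```bash
python3 - <<'E'
from h import *
s=vision.camera('scene')
x0,y0,k=135,165,9
im=cv2.resize(s[y0:y0+60,x0:x0+60],None,fx=k,fy=k,interpolation=2)
P=lambda p:tuple(int(v) for v in ((proj('scene',p)-[x0-.5,y0-.5])*k))
p=get_state()['ee_pos']
for hw,c in((.020,(0,0,255)),(.0275,(0,255,0))):
  for sg in(-1,1):
    q=[P([p[0]+sg*hw,p[1]+dy,p[2]+z]) for dy,z in((-.009,0),(.009,0),(.009,.04),(-.009,.04))]
    cv2.polylines(im,[np.array(q)],True,c,1)
th=np.linspace(0,2*np.pi,40)
cv2.polylines(im,[np.array([P([.3895+.027*np.cos(a),.2259+.027*np.sin(a),.032]) for a in th])],True,(255,255,255),1)
cv2.imwrite('pics/c5.png',im)
E
```

```text
(no output)
```

View pics/c5.png

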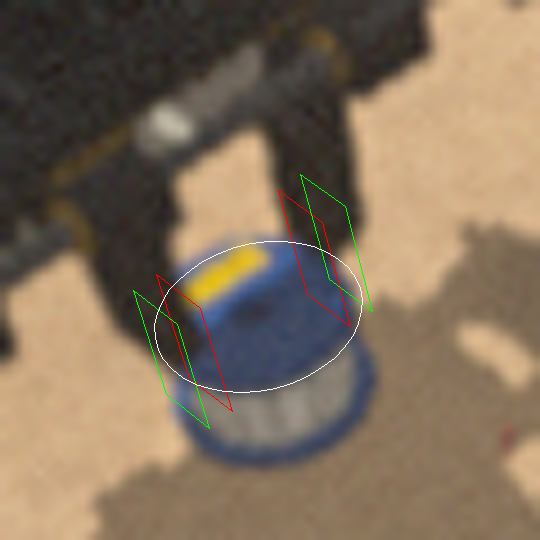

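```bash
python3 - <<'E'
from h import *
s=cv2.imread('pics/s1.png')
x0,y0,k=120,150,8
im=cv2.resize(s[y0:y0+70,x0:x0+75],None,fx=k,fy=k,interpolation=2)
P=lambda p:tuple(int(v) for v in ((proj('scene',p)-[x0-.5,y0-.5])*k))
p=[.3898,.2264,.0165]
for z0,c in((0,(0,0,255)),(.017,(0,255,0))):
  for sg in(-1,1):
    for hw in (.044,.0615):
      q=[P([p[0]+sg*hw,p[1]+dy,p[2]+z0+z]) for dy,z in((-.009,0),(.009,0),(.009,.04),(-.009,.04))]
      cv2.polylines(im,[np.array(q)],True,c,1)
cv2.imwrite('pics/c6.png',im)
E
```

```text
(no output)
```

View pics/c6.png

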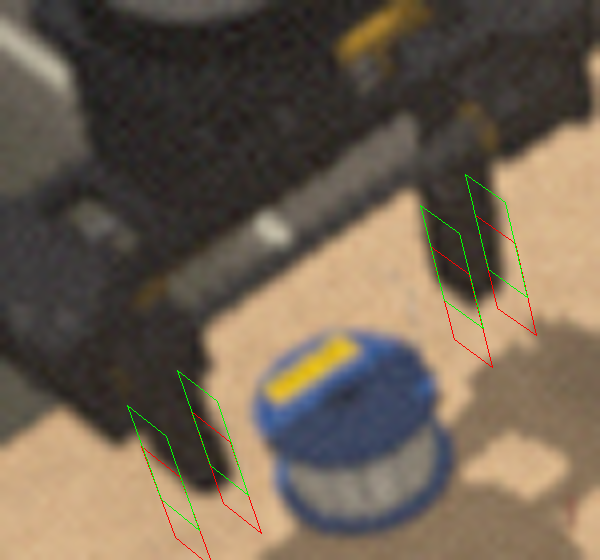

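Measured against the calibration, the fingertips sit about 17-19 mm higher than the reported TCP, so they closed above the flange without touching the reel. I'll open and lower in small steps, watching the force.

```bash
python3 -m handwheel '[0.088,0,0,0,0,0,0, 0.088,0,0,0,0,0,0, 0.088,0,0,0,0,0,0, 0.088,0,0,0,0,0,0, 0.088,0,0,0,0,0,0, 0.088,0,0,0,0,0,0, 0.088,0,0,-0.006,0,0,0, 0.088,0,0,-0.012,0,0,0, 0.088,0,0,-0.012,0,0,0, 0.088,0,0,-0.012,0,0,0]' 25
python3 - <<'E'
from h import *
s=vision.camera('scene')
x0,y0,k=120,150,8
im=cv2.resize(s[y0:y0+70,x0:x0+75],None,fx=k,fy=k,interpolation=2)
P=lambda p:tuple(int(v) for v in ((proj('scene',p)-[x0-.5,y0-.5])*k))
p=get_state()['ee_pos']
for z0,c in((0,(0,0,255)),(.018,(0,255,0))):
  for sg in(-1,1):
    for hw in (.044,.0615):
      q=[P([p[0]+sg*hw,p[1]+dy,p[2]+z0+z]) for dy,z in((-.009,0),(.009,0),(.009,.04),(-.009,.04))]
      cv2.polylines(im,[np.array(q)],True,c,1)
cv2.imwrite('pics/c7.png',im)
E
```

```text
time: 5.55
ee_pos: [0.39, 0.2264, 0.0046]
eef_rot: [-3.141, -0.001, 1.574]
ft_force: [-0.1, -0.7, 0.3]
opening: 0.088
```

View pics/c7.png

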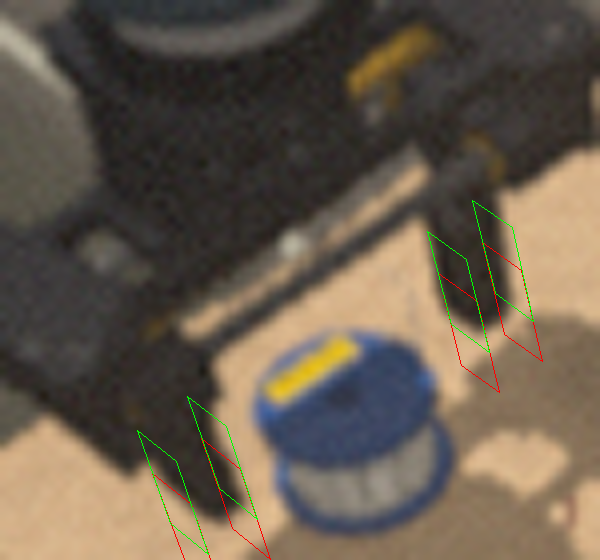

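The offset is still about 18 mm, with no force. I'll lower 8 mm more, then close and read the opening.

```bash
python3 -m handwheel '[0.088,0,0,-0.004,0,0,0, 0.088,0,0,-0.008,0,0,0, 0.088,0,0,-0.008,0,0,0]' 25 && python3 -m handwheel '[0.045,0,0,0,0,0,0, 0.045,0,0,0,0,0,0, 0.045,0,0,0,0,0,0, 0.045,0,0,0,0,0,0, 0.045,0,0,0,0,0,0, 0.045,0,0,0,0,0,0, 0.045,0,0,0,0,0,0]' 25
```

```text
time: 5.98
ee_pos: [0.3898, 0.2263, -0.0036]
eef_rot: [-3.141, -0.001, 1.574]
ft_force: [0.4, -0.3, 0.1]
opening: 0.0883
time: 6.85
ee_pos: [0.3898, 0.2264, -0.0036]
eef_rot: [-3.141, -0.001, 1.574]
ft_force: [-0.2, -0.1, 0.1]
opening: 0.0504
```

```bash
python3 -m handwheel '[0.045,0,0,0,0,0,0, 0.045,0,0,0,0,0,0, 0.045,0,0,0,0,0,0]' 25
python3 - <<'E'
from h import *
s=vision.camera('scene');t=vision.camera('top')
f=lambda im,x0,y0,x1,y1,k:cv2.resize(im[y0:y1,x0:x1],None,fx=k,fy=k,interpolation=2)
cv2.imwrite('pics/c8.png',np.hstack([f(s,120,160,195,225,6),f(t,150,240,205,305,6)]))
E
```

```text
time: 7.22
ee_pos: [0.3899, 0.2264, -0.0036]
eef_rot: [-3.141, -0.001, 1.574]
ft_force: [0.2, 1.0, 1.1]
opening: 0.0505
```

View pics/c8.png

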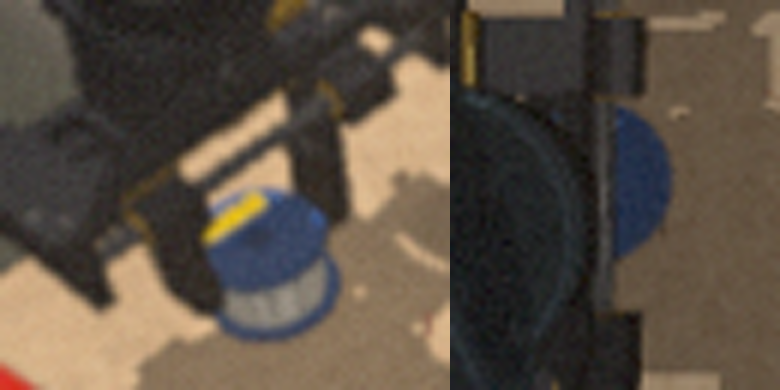

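The fingers have now stopped on the rim, at 50.5 mm with a target of 45. I'll do a short test lift.

```bash
python3 -m handwheel '[0.045,0,0,0.01,0,0,0, 0.045,0,0,0.02,0,0,0, 0.045,0,0,0.03,0,0,0, 0.045,0,0,0.03,0,0,0]' 25
python3 - <<'E'
from h import *
print(get_state()['ft_force'])
s=vision.camera('scene');t=vision.camera('top')
f=lambda im,x0,y0,x1,y1,k:cv2.resize(im[y0:y1,x0:x1],None,fx=k,fy=k,interpolation=2)
cv2.imwrite('pics/c9.png',np.hstack([f(s,120,160,195,225,6),f(t,150,240,205,305,6)]))
E
```

```text
time: 7.82
ee_pos: [0.3904, 0.2268, 0.0274]
eef_rot: [3.141, -0.002, 1.574]
ft_force: [-0.4, 0.5, -1.5]
opening: 0.0499
[-0.42951056  0.45750146 -1.53208424]
```

View pics/c9.png

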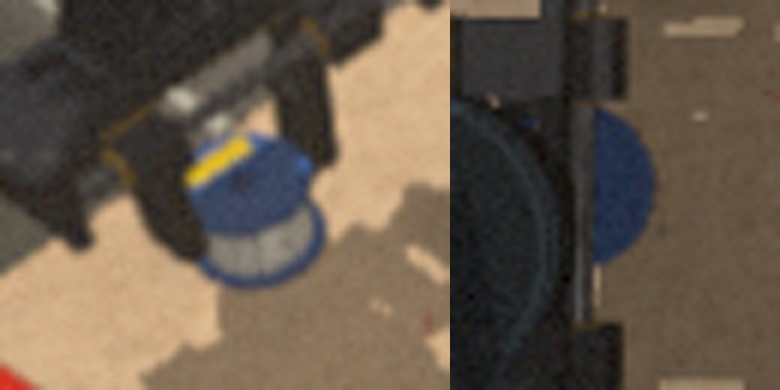

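```bash
python3 - <<'E'
from h import *
print(onz('top',(169.3,271),.063),onz('scene',(161.7,190.3),.063))
E
python3 -m handwheel '[0.045,0,0,0.06,0,0,0, 0.045,0,0,0.12,0,0,0, 0.045,0,0,0.17,0,0,0, 0.045,0,0,0.17,0,0,0]' 25
```

```text
[0.39139565 0.22162238 0.063     ] [0.39153675 0.22446116 0.063     ]
time: 8.43
ee_pos: [0.3918, 0.2279, 0.1995]
eef_rot: [3.137, -0.006, 1.575]
ft_force: [-1.4, 0.5, -1.9]
opening: 0.0506
```

```bash
python3 -m handwheel '[0.045,0.02,-0.02,0,0,0,7, 0.045,0.045,-0.045,0,0,0,15, 0.045,0.07,-0.07,0,0,0,23, 0.045,0.095,-0.095,0,0,0,31, 0.045,0.12,-0.12,0,0,0,39, 0.045,0.145,-0.145,0,0,0,47, 0.045,0.17,-0.17,0,0,0,55, 0.045,0.195,-0.195,0,0,0,63, 0.045,0.22,-0.22,0,0,0,71, 0.045,0.24,-0.237,0,0,0,78, 0.0450,0.2465,-0.243,0,0,0,81.7, 0.045,0.2465,-0.243,0,0,0,81.7]' 25
python3 -m handwheel '[0.045,0,0,0,0,0,0, 0.045,0,0,0,0,0,0, 0.045,0,0,0,0,0,0]' 25
python3 - <<'E'
from h import *
s=vision.camera('scene');t=vision.camera('top')
f=lambda im,x0,y0,x1,y1,k:cv2.resize(im[y0:y1,x0:x1],None,fx=k,fy=k,interpolation=2)
cv2.imwrite('pics/c10.png',np.hstack([f(s,230,100,360,230,3),f(t,230,80,360,210,3)]))
E
```

```text
time: 9.93
ee_pos: [0.6373, -0.0158, 0.197]
eef_rot: [3.138, -0.009, 2.999]
ft_force: [-0.4, 0.3, -1.4]
opening: 0.0503
time: 10.3
ee_pos: [0.6371, -0.0154, 0.1969]
eef_rot: [3.138, -0.01, 2.999]
ft_force: [-0.4, 0.5, -1.4]
opening: 0.0504
```

View pics/c10.png

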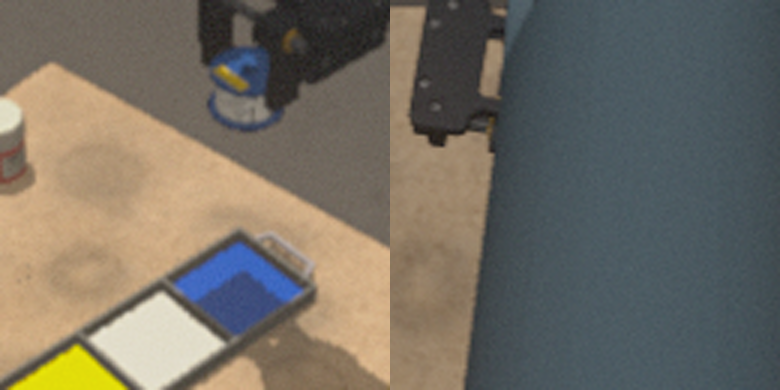

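```bash
python3 -m handwheel '[0.045,0.001,0,-0.04,0,0,0, 0.045,0.001,0,-0.08,0,0,0, 0.045,0.001,0,-0.12,0,0,0, 0.045,0.001,0,-0.15,0,0,0, 0.045,0.001,0,-0.16,0,0,0, 0.045,0.001,0,-0.16,0,0,0]' 25
python3 - <<'E'
from h import *
s=vision.camera('scene');p=get_state()['ee_pos']
x0,y0,k=260,150,7
im=cv2.resize(s[y0:y0+80,x0:x0+90],None,fx=k,fy=k,interpolation=2)
P=lambda p:tuple(int(v) for v in ((proj('scene',p)-[x0-.5,y0-.5])*k))
th=np.linspace(0,2*np.pi,40)
zt=p[2]+.0036+.032
cv2.polylines(im,[np.array([P([.6418+.027*np.cos(a),-.0157+.027*np.sin(a),zt]) for a in th])],True,(255,255,255),1)
cv2.polylines(im,[np.array([P([.6418+.027*np.cos(a),-.0157+.027*np.sin(a),zt-.032]) for a in th])],True,(255,255,0),1)
cv2.imwrite('pics/c11.png',im)
E
```

```text
time: 11.15
ee_pos: [0.6384, -0.0155, 0.0373]
eef_rot: [3.138, -0.009, 2.999]
ft_force: [0.9, 0.6, -1.7]
opening: 0.0503
```

View pics/c11.png

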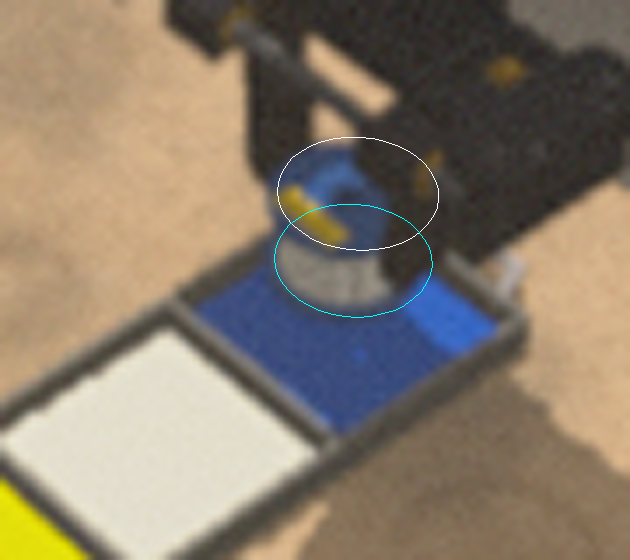

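The reel sits within about 3 mm of the blue compartment's centre. Lowering.

```bash
python3 -m handwheel '[0.045,0.001,0,-0.012,0,0,0, 0.045,0.001,0,-0.022,0,0,0, 0.045,0.001,0,-0.03,0,0,0, 0.045,0.001,0,-0.034,0,0,0, 0.045,0.001,0,-0.034,0,0,0]' 25
```

```text
time: 11.82
ee_pos: [0.6399, -0.0156, 0.0037]
eef_rot: [3.138, -0.008, 2.999]
ft_force: [0.6, 0.8, -1.9]
opening: 0.0506
```

```bash
python3 -m handwheel '[0.045,0,0,-0.0015,0,0,0, 0.045,0,0,-0.002,0,0,0, 0.064,0,0,-0.0015,0,0,0, 0.064,0,0,-0.001,0,0,0, 0.064,0,0,-0.001,0,0,0, 0.064,0,0,-0.001,0,0,0, 0.064,0,0,0.03,0,0,0, 0.064,0,0,0.07,0,0,0, 0.064,0,0,0.12,0,0,0, 0.064,0,0,0.17,0,0,0, 0.088,0,0,0.2,0,0,0, 0.088,0,0,0.2,0,0,0]' 25
python3 - <<'E'
from h import *
s=vision.camera('scene')
cv2.imwrite('pics/s12.png',s)
E
```

```text
time: 13.32
ee_pos: [0.6416, -0.0157, 0.2065]
eef_rot: [3.137, -0.003, 2.999]
ft_force: [0.7, -0.5, 0.4]
opening: 0.0819
```

View pics/s12.png

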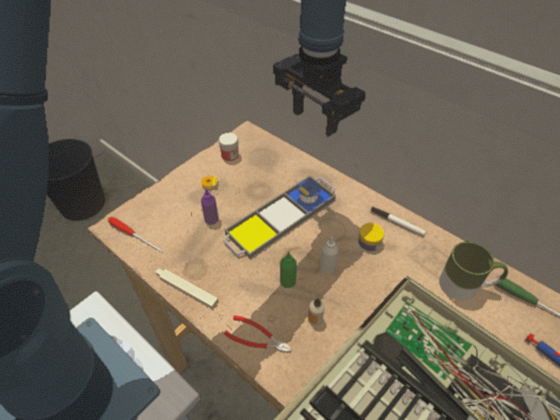

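The blue reel lies in the blue compartment at (308,192), upright. Moving on to the jar.

```bash
python3 -m handwheel '[0.088,-0.005,-0.05,0,0,0,0, 0.088,-0.01,-0.1,0,0,0,0, 0.088,-0.017,-0.15,0,0,0,0, 0.088,-0.017,-0.185,0,0,0,0, 0.088,-0.017,-0.185,0,0,0,0, 0.088,-0.017,-0.185,-0.05,0,0,0, 0.088,-0.017,-0.185,-0.1,0,0,0, 0.088,-0.017,-0.185,-0.14,0,0,0, 0.088,-0.017,-0.185,-0.14,0,0,0]' 25
python3 - <<'E'
from h import *
s=vision.camera('scene');t=vision.camera('top')
f=lambda im,x0,y0,x1,y1,k:cv2.resize(im[y0:y1,x0:x1],None,fx=k,fy=k,interpolation=2)
cv2.imwrite('pics/c13.png',np.hstack([f(s,310,160,440,290,3),f(t,330,90,460,220,3)]))
E
```

```text
time: 14.5
ee_pos: [0.6201, -0.1978, 0.0602]
eef_rot: [3.135, -0.015, 3.0]
ft_force: [-0.2, 0.3, 0.1]
opening: 0.0882
```

View pics/c13.png

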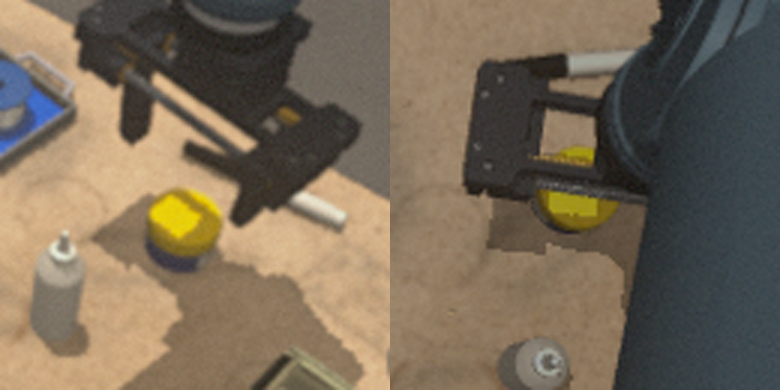

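```bash
python3 -m handwheel '[0.088,0.0045,-0.003,-0.02,0,0,0, 0.088,0.0045,-0.003,-0.04,0,0,0, 0.088,0.0045,-0.003,-0.055,0,0,0, 0.088,0.0045,-0.003,-0.063,0,0,0, 0.088,0.0045,-0.003,-0.063,0,0,0]' 25 
python3 - <<'E'
from h import *
s=vision.camera('scene');t=vision.camera('top')
f=lambda im,x0,y0,x1,y1,k:cv2.resize(im[y0:y1,x0:x1],None,fx=k,fy=k,interpolation=2)
cv2.imwrite('pics/c14.png',np.hstack([f(s,320,180,420,280,4),f(t,340,100,440,200,4)]))
E
```

```text
time: 15.22
ee_pos: [0.6276, -0.2027, 0.001]
eef_rot: [3.137, -0.008, 3.0]
ft_force: [1.1, -0.6, 0.5]
opening: 0.0879
```

View pics/c14.png

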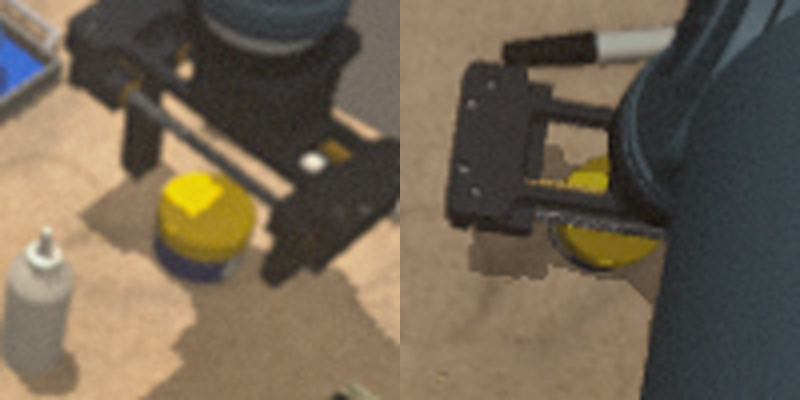

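The fingers straddle the lid, centred. Lower 3 mm and close.

```bash
python3 -m handwheel '[0.088,-0.003,0.002,-0.0035,0,0,0, 0.088,-0.003,0.002,-0.0035,0,0,0, 0.045,-0.003,0.002,-0.0035,0,0,0, 0.045,-0.003,0.002,-0.0035,0,0,0, 0.045,-0.003,0.002,-0.0035,0,0,0, 0.045,-0.003,0.002,-0.0035,0,0,0, 0.045,-0.003,0.002,-0.0035,0,0,0, 0.045,-0.003,0.002,-0.0035,0,0,0, 0.045,-0.003,0.002,-0.0035,0,0,0, 0.045,-0.003,0.002,-0.0035,0,0,0, 0.045,-0.003,0.002,-0.0035,0,0,0]' 25
```

```text
time: 16.7
ee_pos: [0.6255, -0.2011, -0.0013]
eef_rot: [3.137, -0.006, 3.0]
ft_force: [-0.6, 0.2, 0.4]
opening: 0.0538
```

```bash
python3 -m handwheel '[0.045,0,0,0,0,0,0, 0.045,0,0,0.01,0,0,0, 0.045,0,0,0.03,0,0,0, 0.045,0,0,0.04,0,0,0, 0.045,0,0,0.04,0,0,0]' 25
python3 - <<'E'
from h import *
s=vision.camera('scene');t=vision.camera('top')
f=lambda im,x0,y0,x1,y1,k:cv2.resize(im[y0:y1,x0:x1],None,fx=k,fy=k,interpolation=2)
cv2.imwrite('pics/c15.png',np.hstack([f(s,320,160,420,260,4),f(t,340,100,440,200,4)]))
E
```

```text
time: 17.32
ee_pos: [0.6265, -0.2013, 0.0403]
eef_rot: [3.137, -0.004, 3.0]
ft_force: [-0.3, -0.2, 0.1]
opening: 0.0544
```

View pics/c15.png

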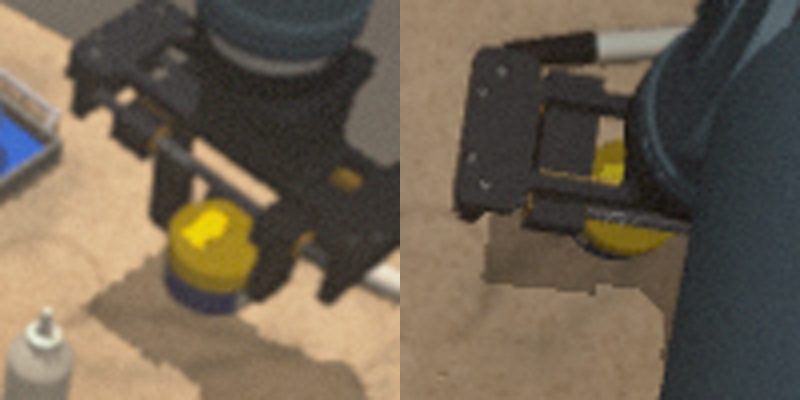

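```bash
python3 - <<'E'
from h import *
print(onz('scene',(373.5,220.8),.0796))
E
python3 -m handwheel '[0.045,0,0,0.05,0,0,0, 0.045,0,0,0.1,0,0,0, 0.045,-0.02,0.025,0.13,0,0,0, 0.045,-0.05,0.065,0.13,0,0,0, 0.045,-0.08,0.105,0.13,0,0,0, 0.045,-0.11,0.145,0.13,0,0,0, 0.045,-0.14,0.185,0.13,0,0,0, 0.045,-0.1585,0.211,0.13,0,0,0, 0.045,-0.1585,0.211,0.13,0,0,0, 0.045,-0.1585,0.211,0.13,0,0,0]' 25
```

```text
[ 0.61982147 -0.20163826  0.0796    ]
time: 18.68
ee_pos: [0.4673, 0.0095, 0.1687]
eef_rot: [3.137, -0.006, 2.999]
ft_force: [0.8, -1.2, -0.9]
opening: 0.0543
```

```bash
python3 -m handwheel '[0.045,0,0,-0.04,0,0,0, 0.045,0,0,-0.08,0,0,0, 0.045,0,0,-0.115,0,0,0, 0.045,0,0,-0.13,0,0,0, 0.045,0,0,-0.13,0,0,0]' 25
python3 - <<'E'
from h import *
s=vision.camera('scene');p=get_state()['ee_pos']
x0,y0,k=205,185,7
im=cv2.resize(s[y0:y0+80,x0:x0+90],None,fx=k,fy=k,interpolation=2)
P=lambda p:tuple(int(v) for v in ((proj('scene',p)-[x0-.5,y0-.5])*k))
th=np.linspace(0,2*np.pi,40)
zt=p[2]+.0013+.038
cv2.polylines(im,[np.array([P([.467+.0275*np.cos(a),.0098+.0275*np.sin(a),zt]) for a in th])],True,(255,255,255),1)
cv2.polylines(im,[np.array([P([.467+.027*np.cos(a),.0098+.027*np.sin(a),zt-.038]) for a in th])],True,(255,255,0),1)
cv2.imwrite('pics/c16.png',im)
E
```

```text
time: 19.3
ee_pos: [0.4672, 0.0086, 0.0382]
eef_rot: [3.138, -0.007, 2.998]
ft_force: [0.3, -1.0, -1.0]
opening: 0.054
```

View pics/c16.png

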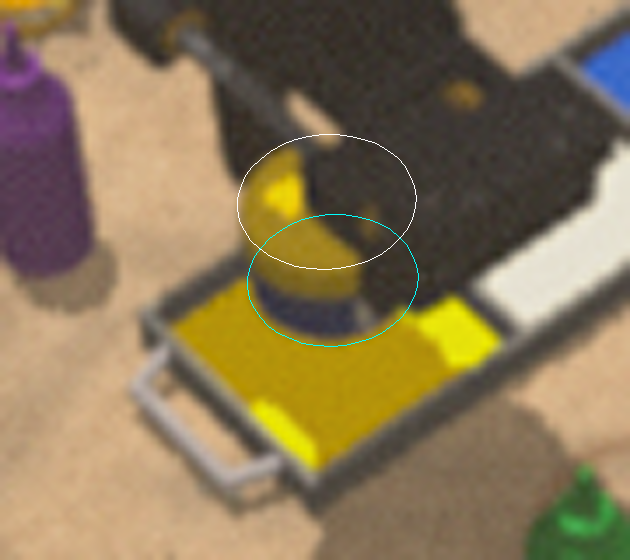

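The jar lines up with the yellow centre to within about 2 mm. Lower, release with a small opening, and lift.

```bash
python3 -m handwheel '[0.045,0,0.001,-0.012,0,0,0, 0.045,0,0.001,-0.022,0,0,0, 0.045,0,0.001,-0.029,0,0,0, 0.045,0,0.001,-0.032,0,0,0, 0.045,0,0.001,-0.033,0,0,0, 0.045,0,0.001,-0.033,0,0,0]' 25
python3 -m handwheel '[0.045,0,0,-0.001,0,0,0, 0.068,0,0,-0.0005,0,0,0, 0.068,0,0,0,0,0,0, 0.068,0,0,0,0,0,0, 0.068,0,0,0,0,0,0, 0.068,0,0,0.03,0,0,0, 0.068,0,0,0.07,0,0,0, 0.068,0,0,0.12,0,0,0, 0.068,0,0,0.17,0,0,0, 0.068,0,0,0.2,0,0,0, 0.068,0,0,0.2,0,0,0]' 25
python3 - <<'E'
from h import *
s=vision.camera('scene')
cv2.imwrite('pics/s17.png',s)
E
```

```text
time: 20.1
ee_pos: [0.468, 0.0098, 0.0061]
eef_rot: [3.137, -0.005, 2.998]
ft_force: [1.1, 0.4, -1.1]
opening: 0.0543
time: 21.48
ee_pos: [0.4695, 0.01, 0.2082]
eef_rot: [3.136, -0.001, 2.998]
ft_force: [0.3, 0.5, -0.4]
opening: 0.0677
```

View pics/s17.png

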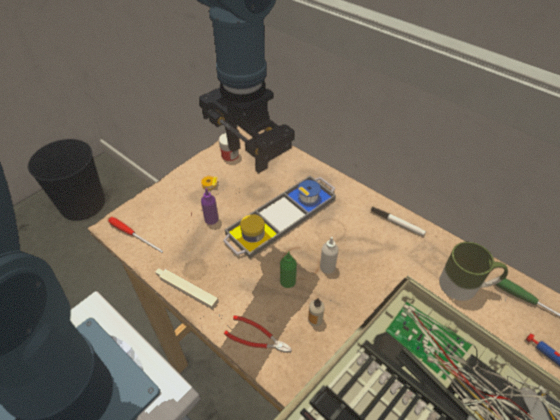

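The jar stands in the yellow compartment at (252,228). Next is the white bottle at (330,255).

```bash
python3 -m handwheel '[0.088,0.01,-0.045,0,0,0,0, 0.088,0.02,-0.09,0,0,0,0, 0.088,0.03,-0.135,0,0,0,0, 0.088,0.038,-0.18,0,0,0,0, 0.088,0.038,-0.18,0,0,0,0, 0.088,0.038,-0.18,-0.03,0,0,0, 0.088,0.038,-0.18,-0.06,0,0,0, 0.088,0.038,-0.18,-0.08,0,0,0, 0.088,0.038,-0.18,-0.09,0,0,0, 0.088,0.038,-0.18,-0.09,0,0,0]' 15
python3 - <<'E'
from h import *
s=vision.camera('scene');t=vision.camera('top')
f=lambda im,x0,y0,x1,y1,k:cv2.resize(im[y0:y1,x0:x1],None,fx=k,fy=k,interpolation=2)
cv2.imwrite('pics/c18.png',np.hstack([f(s,280,170,380,290,4),f(t,330,150,430,270,4)]))
E
```

```text
time: 22.78
ee_pos: [0.5057, -0.1692, 0.1157]
eef_rot: [3.136, -0.006, 2.999]
ft_force: [0.2, 0.2, -0.3]
opening: 0.0879
```

View pics/c18.png

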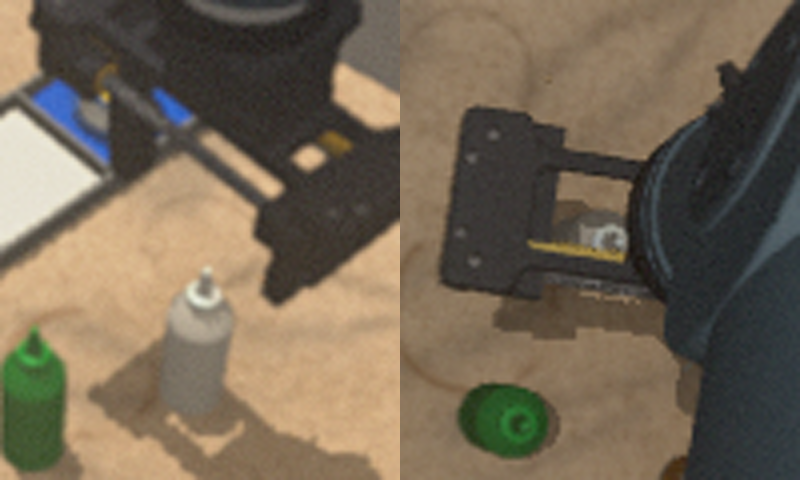

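The fingertips' midpoint is at about (331,229), in line with the bottle axis. Descending.

```bash
python3 -m handwheel '[0.088,0.001,-0.001,-0.025,0,0,0, 0.088,0.001,-0.001,-0.05,0,0,0, 0.088,0.001,-0.001,-0.07,0,0,0, 0.088,0.001,-0.001,-0.083,0,0,0, 0.088,0.001,-0.001,-0.083,0,0,0]' 15
python3 - <<'E'
from h import *
s=vision.camera('scene');t=vision.camera('top')
f=lambda im,x0,y0,x1,y1,k:cv2.resize(im[y0:y1,x0:x1],None,fx=k,fy=k,interpolation=2)
cv2.imwrite('pics/c19.png',np.hstack([f(s,280,170,380,290,4),f(t,330,150,430,270,4)]))
E
```

```text
time: 23.5
ee_pos: [0.5075, -0.1708, 0.0338]
eef_rot: [3.136, -0.004, 2.999]
ft_force: [-0.2, 0.4, -0.3]
opening: 0.0883
```

View pics/c19.png

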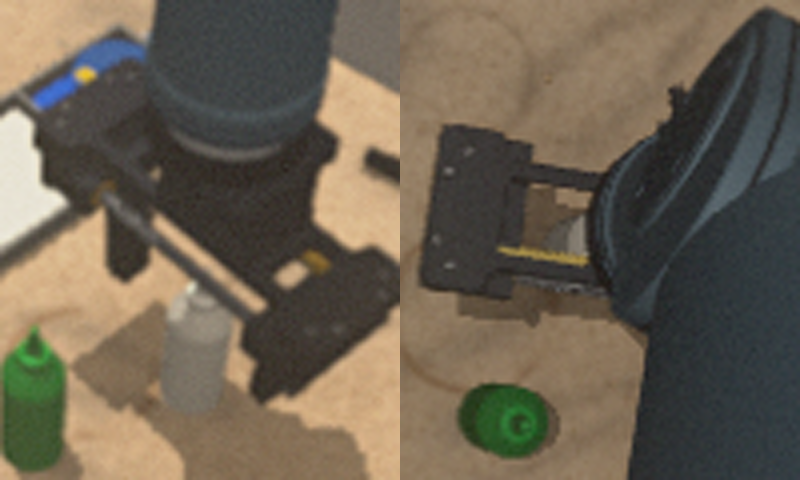

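```bash
python3 -m handwheel '[0.028,0,0,0,0,0,0, 0.028,0,0,0,0,0,0, 0.028,0,0,0,0,0,0, 0.028,0,0,0,0,0,0, 0.028,0,0,0,0,0,0, 0.028,0,0,0,0,0,0, 0.028,0,0,0,0,0,0, 0.028,0,0,0,0,0,0, 0.028,0,0,0,0,0,0, 0.028,0,0,0,0,0,0, 0.028,0,0,0,0,0,0, 0.028,0,0,0,0,0,0]' 15
python3 -m handwheel '[0.028,0,0,0,0,0,0, 0.028,0,0,0,0,0,0, 0.028,0,0,0.01,0,0,0, 0.028,0,0,0.03,0,0,0, 0.028,0,0,0.04,0,0,0, 0.028,0,0,0.04,0,0,0]' 15
python3 - <<'E'
from h import *
s=vision.camera('scene');t=vision.camera('top')
f=lambda im,x0,y0,x1,y1,k:cv2.resize(im[y0:y1,x0:x1],None,fx=k,fy=k,interpolation=2)
cv2.imwrite('pics/c20.png',np.hstack([f(s,280,170,380,290,4),f(t,330,150,430,270,4)]))
E
```

```text
time: 25.1
ee_pos: [0.5083, -0.171, 0.0347]
eef_rot: [3.137, -0.002, 2.999]
ft_force: [-0.4, 0.2, 0.5]
opening: 0.0348
time: 25.85
ee_pos: [0.5089, -0.1712, 0.0755]
eef_rot: [3.137, -0.0, 2.999]
ft_force: [-0.2, -0.3, -0.4]
opening: 0.0344
```

View pics/c20.png

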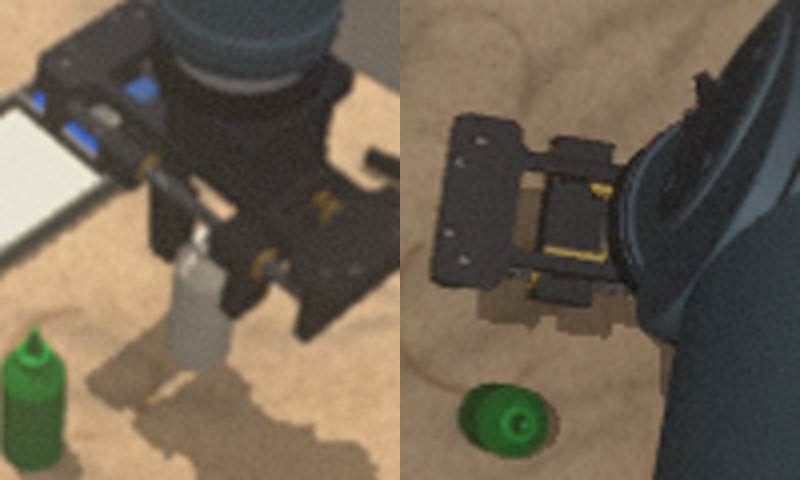

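The bottle is lifted and upright. Moving it over the white compartment.

```bash
python3 -m handwheel '[0.028,0,0,0.04,0,0,0, 0.028,0,0,0.08,0,0,0, 0.028,0.01,0.035,0.08,0,0,0, 0.028,0.02,0.075,0.08,0,0,0, 0.028,0.03,0.115,0.08,0,0,0, 0.028,0.04,0.15,0.08,0,0,0, 0.028,0.045,0.1685,0.08,0,0,0, 0.028,0.045,0.1685,0.06,0,0,0, 0.028,0.045,0.1685,0.03,0,0,0, 0.028,0.045,0.1685,0.005,0,0,0, 0.028,0.045,0.1685,-0.005,0,0,0, 0.028,0.045,0.1685,-0.005,0,0,0]' 15
python3 - <<'E'
from h import *
s=vision.camera('scene');p=get_state()['ee_pos']
x0,y0,k=235,150,6
im=cv2.resize(s[y0:y0+95,x0:x0+100],None,fx=k,fy=k,interpolation=2)
P=lambda p:tuple(int(v) for v in ((proj('scene',p)-[x0-.5,y0-.5])*k))
th=np.linspace(0,2*np.pi,40)
zb=p[2]-.0347
for z in(zb,zb+.075):
  cv2.polylines(im,[np.array([P([.554+.017*np.cos(a),-.0028+.017*np.sin(a),z]) for a in th])],True,(255,255,0),1)
cv2.imwrite('pics/c21.png',im)
E
```

```text
time: 27.45
ee_pos: [0.5527, -0.003, 0.0691]
eef_rot: [3.137, -0.003, 2.998]
ft_force: [-0.2, -0.0, -0.3]
opening: 0.0348
```

View pics/c21.png

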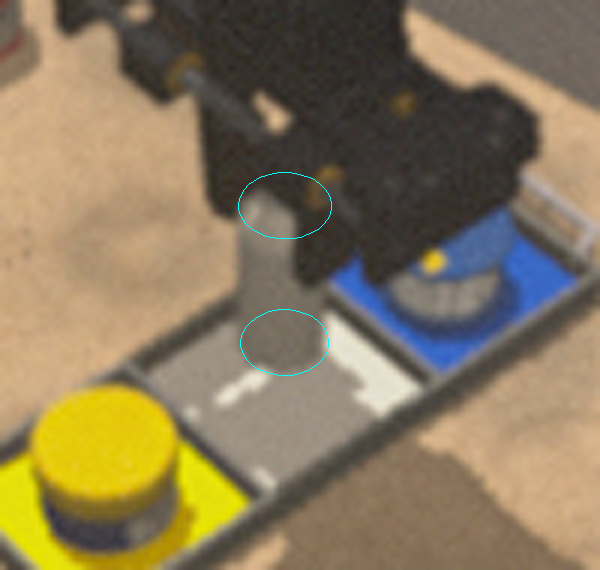

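```bash
python3 -m handwheel '[0.028,0.001,0,-0.01,0,0,0, 0.028,0.001,0,-0.018,0,0,0, 0.028,0.001,0,-0.024,0,0,0, 0.028,0.001,0,-0.027,0,0,0, 0.028,0.001,0,-0.028,0,0,0, 0.028,0.001,0,-0.028,0,0,0]' 15
python3 -m handwheel '[0.028,0,0,-0.001,0,0,0, 0.07,0,0,-0.0005,0,0,0, 0.07,0,0,0,0,0,0, 0.07,0,0,0,0,0,0, 0.07,0,0,0,0,0,0, 0.07,0,0,0,0,0,0, 0.07,0,0,0,0,0,0, 0.07,0,0,0,0,0,0, 0.07,0,0,0.03,0,0,0, 0.07,0,0,0.08,0,0,0, 0.07,0,0,0.13,0,0,0, 0.07,0,0,0.17,0,0,0]' 15
python3 -m handwheel '[0.07,-0.05,0.05,0,0,0,0, 0.07,-0.1,0.1,0,0,0,0, 0.07,-0.15,0.15,0,0,0,0, 0.07,-0.15,0.2,0,0,0,0, 0.07,-0.15,0.25,0,0,0,0, 0.07,-0.15,0.3,0,0,0,0, 0.07,-0.15,0.35,0,0,0,0, 0.07,-0.15,0.35,0,0,0,0]' 15
python3 - <<'E'
from h import *
cv2.imwrite('pics/s22.png',vision.camera('scene'));cv2.imwrite('pics/t22.png',vision.camera('top'))
E
```

```text
time: 28.25
ee_pos: [0.5544, -0.0029, 0.0419]
eef_rot: [3.137, -0.002, 2.998]
ft_force: [0.9, 0.2, -1.6]
opening: 0.035
time: 29.75
ee_pos: [0.5546, -0.003, 0.214]
eef_rot: [3.136, -0.001, 2.998]
ft_force: [0.7, 0.5, 0.5]
opening: 0.0699
time: 30.75
ee_pos: [0.4034, 0.3512, 0.2138]
eef_rot: [3.135, -0.001, 3.004]
ft_force: [-0.6, -0.5, -0.6]
opening: 0.0702
```

View pics/s22.png

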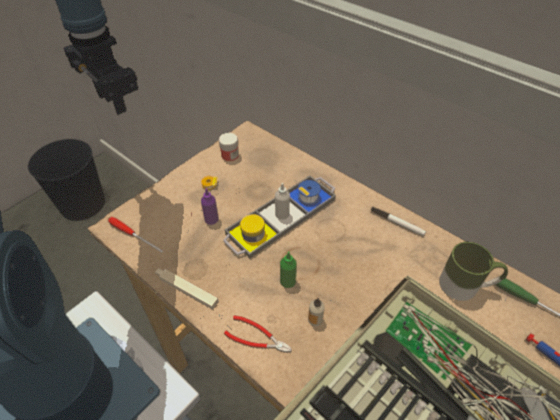

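View pics/t22.png

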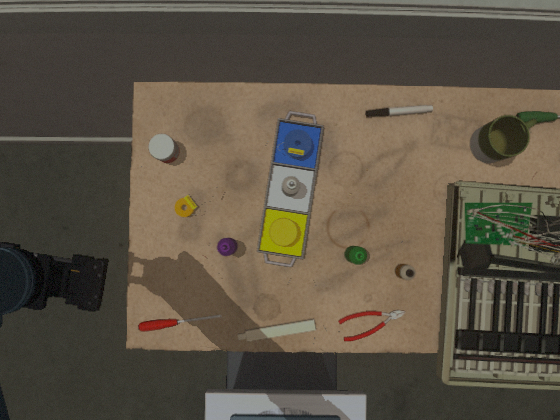

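All three stand in their compartments at about (284,232), (290,185) and (297,146), and the bystanders look unmoved. I'll check the offsets numerically.

```bash
python3 - <<'E'
from h import *
np.set_printoptions(precision=4,suppress=True)
t=cv2.imread('pics/t22.png');s=cv2.imread('pics/s22.png');t0=cv2.imread('pics/top0.png')
f=lambda im,x0,y0,x1,y1,k:cv2.resize(im[y0:y1,x0:x1],None,fx=k,fy=k,interpolation=2)
im=f(t,245,110,335,270,3); 
P=lambda n,p,x0,y0,k:tuple(int(v) for v in ((proj(n,p)-[x0-.5,y0-.5])*k))
sm=f(s,215,165,345,265,4)
for c,r,z in(((.467,.0098),.0275,.044),((.554,-.0028),.017,.081),((.6418,-.0157),.027,.038)):
  for n,I,a in(('top',im,(245,110,3)),('scene',sm,(215,165,4))):
    cv2.polylines(I,[np.array([P(n,[c[0]+r*np.cos(q),c[1]+r*np.sin(q),z],*a) for q in np.linspace(0,6.28,40)])],True,(0,0,255),1)
h=np.zeros((480,800,3),np.uint8);h[:480,:270]=im;h[:400,275:795]=sm;cv2.imwrite('pics/c23.png',h)
# others unmoved
for n,(x,y) in dict(red=(162,148),yreel=(185,207),black=(407,272)).items():
  a=t[y-16:y+16,x-16:x+16];b=t0[y-16:y+16,x-16:x+16]
  print(n,cv2.absdiff(a,b).mean(),cv2.phaseCorrelate(cv2.cvtColor(b,6).astype(float),cv2.cvtColor(a,6).astype(float)))
E
```

```text
red 3.6311848958333335 ((-0.02374913741704887, 0.03679248104827337), 0.9904507377349601)
yreel 3.6650390625 ((-0.18293967061988425, 0.10851326685132001), 1.005594538609947)
black 3.4661458333333335 ((-0.07383895730106715, -0.03917939324489339), 0.9149732658417036)
```

View pics/c23.png

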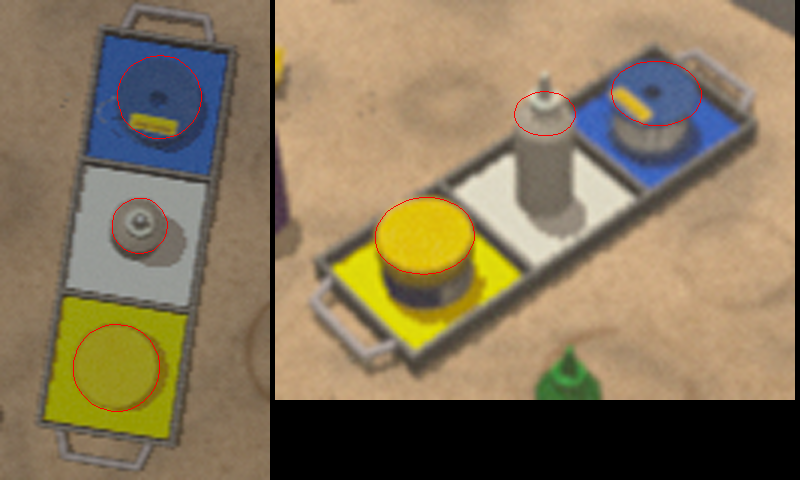

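All three match the predicted centres at resting height in both views, upright and within about 2 mm. The bystanders have shifted less than 0.3 px. Handing in.

```bash
python3 -c "
from station import job_done,get_state
s=get_state();print(s['time'],abs(s['dq']).max());print(job_done())"
```

```text
30.85 0.021439027043553986
the job is handed in; nothing more can be done
None
```

I placed the blue reel in the blue compartment, the yellow-lidded jar in the yellow one and the white bottle in the white one, and handed the job in at about 31 s. The hand-in reports no verdict.

- **Last checks:** in both camera views all three stand level, within about 2 mm of their liner centres at the expected height. The red-banded jar, yellow reel and black-nozzle bottle shifted less than 0.3 pixel in the top view. The gripper was clear of everything.
- **First grasp missed:** my first close on the reel shut above it without touching it. The cameras showed the fingertips about 18 mm higher than the reported TCP, and the tool later reached z = -0.004 without contact. I allowed for that offset from then on.
- **Unexplained reading:** on the 54 mm reel the gripper read about 50 mm, though the jar and bottle openings agreed with their sizes. The lift and placing of the reel were still sound.

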